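Hold the resuspended density standard on the reader's window

ROBOT

A 6-joint arm with a two-finger parallel gripper is mounted at the origin on the work surface. World frame = base frame: x ahead of the robot, y to its left, z up, the work surface at z = 0. Lengths are in m, angles in degrees, forces in N, time in s.
With the tool pointing down it reaches from about 0.35 to 0.975 m from the base axis. Payload 17.4 kg.
Tool frame: the origin (TCP) lies at the centre of the arm's flange, where the gripper is bolted on; the fingertips stand 173 mm ahead of it and the grasp point (between the pads) lies 155 mm ahead of it (ctrl.tip_extent is the distance from the TCP to the fingertips, in m); z points along the fingers, y is the line along which they close (so a half turn about z gives the same grasp; the last joint's range is limited). The gripper opens to 85 mm and grips with 20 to 120 N. Pads are 22 mm wide; open, the fingers measure 114 mm over their backs; the gripper's body (76 mm by 85 mm) begins 54 mm behind the grasp point. The pads swing forward as they close: fully open they stand 13 mm farther back than shut.
Start: joints at [70.485, 6.646, 82.598, -0, 90.757, -2.166], TCP at [0.201, 0.644, 0.405] pointing down, gripper open.
Joint ranges: [-162.19, 162.19], [-47.58, 125.68], [4.15, 143.07], [-65.23, 245.23], [0.69, 171.88], [-170.13, 170.13]. Speed limits (degrees/s): [108.29, 108.29, 127.2, 180, 180, 180].

INTERFACE

Orientations are given as a 3x3 rotation matrix whose columns are the frame's x, y, z axes.
In Python, from plant import ctrl gives the robot as it stands.
- The arm moves only by the tool carry_out, never from a script. Its argument "moves" is one flat list of numbers, 7 for each row, row after row: the opening, from 0 (shut) to 1 (fully open), then the shift along the tool's x, y, z in m, then the turn, a rotation vector about the tool's x, y, z in degrees. A call has 1 to 10 rows; each row shifts and turns the commanded pose from where the row before left it, along the tool's axes as they then stand; what a row does not reach is not made up. A row lasts 1/8 s, in which the tool goes at most 62.5 mm and 10.7 degrees, less where a joint would pass 70% of its speed; a pose out of reach is approached as far as the arm can. A call is refused whole if a number of a shift passes 0.0625 or a number of a turn 10.7, either way. A call with a gripper value outside its range is refused whole. The fingers move at their own pace and stop on an object; the grip force is fixed at half the most. Time passes only in rows, so rows that do not move let the fingers close. It gives the time, the measured TCP pose, the force, the opening and the grip force at its end, in the units of the state.
- ctrl.get_state(): the state, without advancing time (a new reading comes with each control period).
- ctrl.get_image(name): name is "scene" or "top" or "wrist"; returns a dict with "pixels" (480x640x3 uint8, red, green, blue), "intrinsics" (3x3 intrinsics, pixels), "k1" (the pictures are not rectified: a ray, as slopes to the right and down, at radius r is drawn at 1 + k1 r^2 times it, then the intrinsics apply), "rvec" (rotation vector, rad) and "tvec" (3), from world to camera coordinates, as OpenCV has them. Camera axes: x right, y down, z forward; pixel columns grow to the right and rows downward; lengths in m; the calibration is good to about 2 mm. A picture is of the moment at which its call begins. There is no depth.
- ctrl.sign_off(): hands the job in; it is judged then, once.
The state is a dict: "time": time; "joint_pos": joint angles; "qd": joint speeds; "joint_torque": joint torques, N m; "position": TCP position; "orientation": TCP orientation; "contact_force": force on the tool from outside, world axes, zero at the start; "ft_torque": the same for the moment, N m; "width": opening from 0.0 (shut) to 1.0 (fully open); "grip_force": force on a finger pad.
Only numpy, scipy, OpenCV 4.12 (cv2) and the standard library are available. Lean on these libraries where they do the work, as an engineer would, in place of code of your own. Each camera call takes 0.05 s, during which the arm holds its last target. There are 200 camera calls.

TASK

Take the sealed density standard (the tube with the narrow stopper and no wide cap) out of the rack and, holding it upright, press its foot down on the vortex mixer's sprung platform until that is fully depressed, and keep it down for about a second. Then bring it to the density reader and finish while still holding it there, square to the sloping window with its foot inside the ring, pushing gently so that the floating window sinks about half of its travel. Leave everything else on the bench undisturbed.

Things in the scene. Friction and masses are not known exactly. Their poses are not given: they have to be found in the camera images.
- standard: The density standard: a sealed rigid white tube standing in one of the rack's three holes (any of them). 118 mm tall, 90 g or so; body 30 mm diameter from 18 to 100 mm above the foot, below that a cone down to a flat round foot 14 mm in diameter, on top a red stopper 22 mm in diameter and 18 mm tall, narrower than the body. Origin at the centre of the flat foot, z up along the tube. It stands with its foot on the rack's floor and can lean 2 degrees or so in its hole.
- standard_foot (a point): The centre of the standard's flat foot (same point as the origin of standard), z up along the tube.
- rack: Orange tube rack, fixed, 70 mm (x) by 222 mm (y) by 48 mm tall, origin under its centre. Three 34 mm holes in a row along its y axis, at y = -72, 0, +72 mm; the tubes pass through the 10 mm top plate (its top 48 mm up) and stand on a floor 6 mm above the bench.
- mixer: Vortex mixer, fixed: a round white machine 120 mm in diameter at the foot, narrowing upward, 74 mm tall, with a flat round black rubber platform 46 mm in diameter in the middle of its top. Origin under its centre.
- platform_top (a point): Centre of the upper face of the mixer's rubber platform, 90 mm above the bench when not pressed; z up. It moves with the platform.
- platform (a joint): How far the mixer's sprung platform is pressed down, m: 0 at rest, 0.008 fully depressed. The spring starts at about 2.2 N and takes about 8.3 N when fully down.
- reader: Density reader, fixed: a white console on a grey base, 130 mm (x) by 120 mm (y), up to about 90 mm tall, whose top face slopes at 25 degrees: it is low at the front (-x of its own frame) and the face looks up and towards -x. In the middle of the slope a round floating aluminium window 36 mm in diameter stands out 14 mm. Origin under the centre of the base.
- window_spot (a point): Centre of the window's face, 76 mm above the bench at rest; z is the outward normal of the window (25 degrees from vertical), y level. A thin black ring, 26 mm inner and 30 mm outer diameter, is drawn around it on the window. The point moves with the window.
- window (a joint): How far the reader's floating window is pushed in along its normal, m: 0 at rest, 0.010 at the stop. Spring about 1.5 N at the start, 4 N half-way (0.005), 6.5 N just before the stop.
- tube_short: Bystander in the rack: a tube of the same body diameter, 86 mm tall, with a red cap 35 mm in diameter, wider than its body.
- tube_long: Bystander in the rack: a tube of the same body diameter, 128 mm tall, with a red cap 35 mm in diameter, wider than its body.
- dish: Bystander: a closed culture dish, 90 mm diameter, 15 mm tall, origin under its centre.
- dish_stack: Bystander: a stack of four culture dishes, 90 mm diameter, 60 mm tall, origin under its centre.
- burner: Bystander: an unlit gas burner, 84 mm round foot, 120 mm tall, origin under its foot.
- wash_bottle: Bystander: a white bottle with a red cap, 64 mm diameter, 130 mm tall, origin under its centre.
- tip_box: Bystander: a grey pipette-tip box with a white top dotted with tip ends, 80 by 120 by 55 mm tall, origin under its centre.
- jar: Bystander: a jar with a red lid, 60 mm diameter, 75 mm tall, origin under its centre.
Not all that is in view belongs to the job. Leave any blue or purple look-alike of the mixer alone.

How it is judged:
By the outcome, as a careful person would: the job done as asked, in the order asked, and still so for the second after the job is handed in, while the arm keeps its last pose, push and grip.
It also fails if it takes over 54 s, if anything falls off the work surface, if the arm or the gripper's body presses on something with over 40 N, if the wrist force passes 120 N, or if a joint passes its speed limit or range.

## Working session

There is one attempt and no reset: what is moved stays moved. The work goes in short steps, Python scripts to look and compute and a tool call to move; the robot and the scene stay as the last step left them, time stands still between calls to the robot, and variables do not carry over. Pictures are saved under pics/ and viewed, at most 10 in all, crops included, and the job is handed in when it is done.

Besides the shell and the picture viewer there is one more tool, called after "Request:" by a JSON object that holds its "api" and its "payload". carry_out: Moves the arm, as the interface text tells. Its arguments: {"type":"object","properties":{"moves":{"type":"array","items":{"type":"number"}}},"required":["moves"]}

```bash
ls; mkdir -p pics
cat > h.py <<'E'
import numpy as np, cv2
from plant import ctrl
def grab(n,save=None):
    im=ctrl.get_image(n)
    if save: cv2.imwrite('pics/'+save,cv2.cvtColor(im['pixels'],cv2.COLOR_RGB2BGR))
    return im
def cam(im):
    K=np.array(im['intrinsics'],float);R=cv2.Rodrigues(np.array(im['rvec'],float))[0];t=np.array(im['tvec'],float).ravel()
    return K,np.array([im['k1'],0,0,0],float),R,t
def ray(im,uv):
    K,d,R,t=cam(im)
    p=cv2.undistortPoints(np.array(uv,float).reshape(-1,1,2),K,d).reshape(-1,2)
    return -R.T@t,np.c_[p,np.ones(len(p))]@R
def plane(im,uv,z):
    c,d=ray(im,uv); return c+d*((z-c[2])/d[:,2])[:,None]
def proj(im,P):
    K,d,R,t=cam(im)
    return cv2.projectPoints(np.array(P,float).reshape(-1,1,3),cv2.Rodrigues(R)[0],t,K,d)[0].reshape(-1,2)
E
python3 - <<'E'
from h import *
a=grab('top','top1.png');b=grab('scene','scene1.png')
for i in(a,b): 
    K,d,R,t=cam(i);print(K[0,0],d[0],-R.T@t)
s=ctrl.get_state();print(s['time'],s['position'],s['orientation'],s['contact_force'],s['width'])
E
```

```text
pics
562.7997695254638 -0.15290922568183074 [ 0.46363776 -0.07312874  1.24765846]
615.3187856376735 0.05378275445637445 [ 1.59053693 -0.63731262  0.84443027]
0.1 [0.20129919 0.64429103 0.40403718] [[-9.54496797e-01  2.98220941e-01 -3.67012747e-04]
 [ 2.98221161e-01  9.54496295e-01 -9.80980605e-04]
 [ 5.77633482e-05 -1.04579381e-03 -9.99999451e-01]] [-1.30543094  0.32976651  0.66242843] 0.9965476961490937
```

View pics/top1.png

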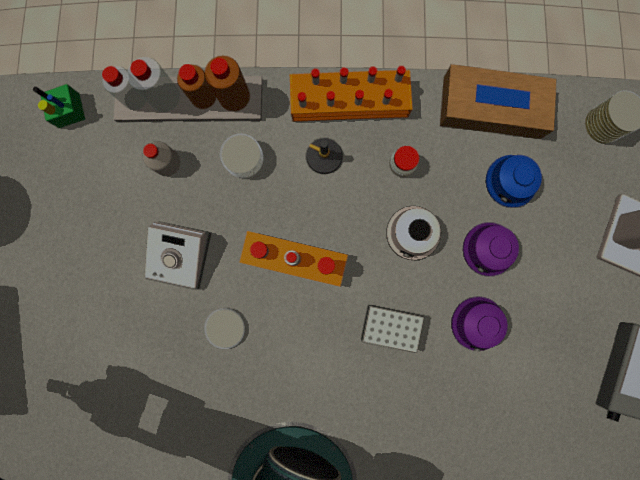

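View pics/scene1.png

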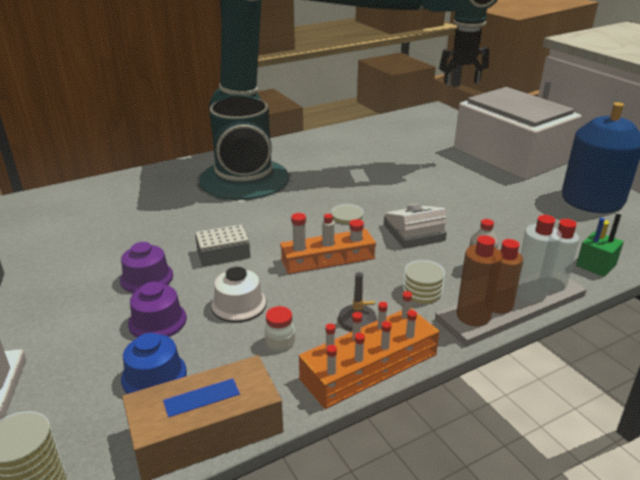

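The top view shows the rack with three red tops: (259,249), (291,257) and (326,265). The middle one is a small red stopper inside a white shoulder, so it is the likely standard. The outer two are wide caps. The other red tops, on the decoy 8-vial rack (300–400, 75–100), the jar (405,157) and the bottles, don't fit. The white mixer is at (415,232) and the reader at (178,255), with its window at (171,258). I'll confirm with one close crop.

Run:
```python
from h import *
a=grab('top');b=grab('scene')
def crop(im,x,y,w,h,s): return cv2.resize(cv2.cvtColor(im['pixels'],cv2.COLOR_RGB2BGR)[y:y+h,x:x+w],(w*s,h*s),interpolation=cv2.INTER_CUBIC)
c1=np.hstack([crop(a,140,215,80,80,5),crop(a,235,220,80,80,5)])
c2=np.hstack([crop(b,375,195,80,50,5),crop(b,275,205,80,50,5)])
cv2.imwrite('pics/crop1.png',cv2.resize(np.vstack([c1,c2])[:600],(740,555)) if False else np.vstack([c1,c2])[:, :].copy()[:650][:600])
hsv=cv2.cvtColor(a['pixels'],cv2.COLOR_RGB2HSV)
def comps(m,x0,y0,x1,y1,mn=15):
    z=np.zeros_like(m);z[y0:y1,x0:x1]=m[y0:y1,x0:x1]
    n,l,s,c=cv2.connectedComponentsWithStats(z)
    return [(s[i,4],c[i].round(1),s[i,2:4],l==i) for i in range(1,n) if s[i,4]>=mn]
red=((hsv[...,0]<5)|(hsv[...,0]>172))&(hsv[...,1]>150)&(hsv[...,2]>90)
for ar,c,wh,_ in comps(red.astype(np.uint8),235,225,355,290):
    print('red',ar,c,wh,[plane(a,c,z)[0].round(4) for z in(.092,.124,.134)])
org=((hsv[...,0]>=8)&(hsv[...,0]<20)&(hsv[...,1]>150)).astype(np.uint8)
z=np.zeros_like(org);z[225:295,235:355]=org[225:295,235:355]
pts=cv2.findNonZero(z); r=cv2.minAreaRect(pts);bx=cv2.boxPoints(r);print('rack box',r);P=plane(a,bx,.048);print(P.round(4),np.linalg.norm(P-np.roll(P,1,0),axis=1))
blk=(hsv[...,2]<50).astype(np.uint8)
for ar,c,wh,_ in comps(blk,380,200,450,265,50): print('blk',ar,c,wh,plane(a,c,.09))
```

```text
red 202 [258.4 249.5] [16 16] [array([0.5208, 0.0684, 0.092 ]), array([0.5192, 0.0645, 0.124 ]), array([0.5187, 0.0632, 0.134 ])]
red 79 [291.3 256.8] [10 10] [array([5.065e-01, 2.000e-04, 9.200e-02]), array([ 0.5053, -0.0018,  0.124 ]), array([ 0.5049, -0.0024,  0.134 ])]
red 214 [325.8 265.1] [17 17] [array([ 0.4902, -0.0709,  0.092 ]), array([ 0.4895, -0.071 ,  0.124 ]), array([ 0.4892, -0.071 ,  0.134 ])]
rack box ((293.33367919921875, 258.1985168457031), (103.39540100097656, 32.75114440917969), 13.392498016357422)
[[ 0.4954  0.1145  0.048 ]
 [ 0.564   0.0994  0.048 ]
 [ 0.5148 -0.1167  0.048 ]
 [ 0.4468 -0.1011  0.048 ]] [0.22107373 0.07020809 0.22164801 0.06978179]
blk 347 [419.1 229.5] [21 20] [[ 0.56581922 -0.26339162  0.09      ]]
```

View pics/crop1.png

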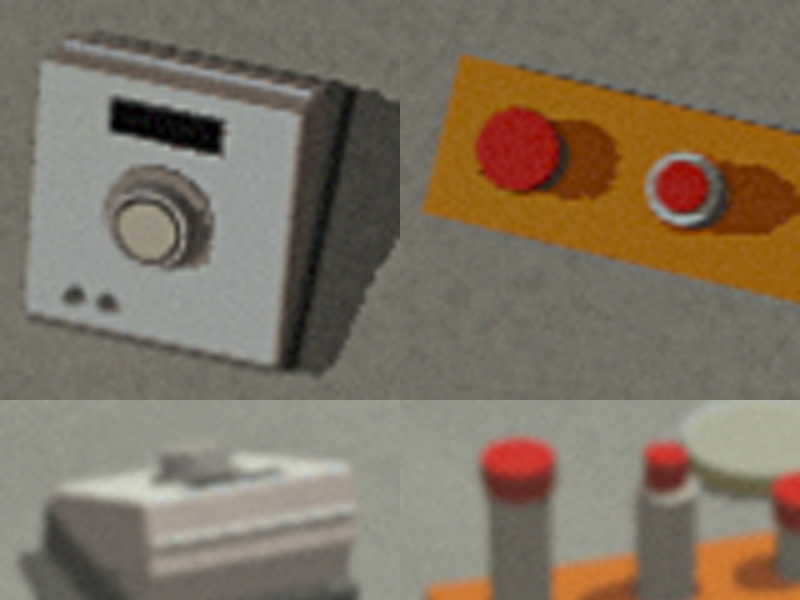

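The crop confirms it: the middle tube (291,257) has a narrow stopper on a white shoulder, so it is the standard. The reader's low side faces the bottom of the image, towards the robot, and its window ring is near (170,261). First I'll turn the wrist so the fingers close across the rack, away from the neighbouring tubes.

Request:
{"api": "carry_out", "payload": {"moves": [0.7, 0, 0, 0, 0, 0, 10.65, 0.7, 0, 0, 0, 0, 0, 10.65, 0.7, 0, 0, 0, 0, 0, 10.65, 0.7, 0, 0, 0, 0, 0, 10.65, 0.7, 0, 0, 0, 0, 0, 10.65, 0.7, 0, 0, 0, 0, 0, 10.65, 0.7, 0, 0, 0, 0, 0, 10.65, 0.7, 0, 0, 0, 0, 0, 10.65]}}

```text
time: 1.2
position: [0.2013, 0.6443, 0.4045]
orientation: [[0.223, 0.975, -0.0], [0.975, -0.223, -0.0], [-0.0, -0.0, -1.0]]
contact_force: [0.3, -0.4, -0.6]
width: 0.699
grip_force: 0.0
```

```bash
cat >> h.py <<'E'
def to(p,y=None,z=None):
    "shift (tool axes) and rotvec (deg) from present pose to TCP p, tool y, z axes"
    s=ctrl.get_state();R=np.array(s['orientation']).reshape(3,3);d=np.array(p)-s['position']
    print('t',s['time'],'pos',np.round(s['position'],4),'w',round(s['width'],3),'F',np.round(s['contact_force'],2))
    print('shift',(R.T@d).round(4))
    if y is not None:
        z=np.array(z)/np.linalg.norm(z);x=np.cross(y,z);x/=np.linalg.norm(x);T=np.c_[x,np.cross(z,x),z]
        print('turn',np.degrees(cv2.Rodrigues(R.T@T)[0].ravel()).round(2))
E
python3 - <<'E'
from h import *
to([.505,-.001,.36],[.9756,-.2196,0],[0,0,-1])
a=grab('top')
def c(u,v):return (140+u/5,215+v/5)
for e,z in(((c(45,60),c(300,110)),.088),((c(25,315),c(278,365)),.04)):
    p=plane(a,e,z);d=p[0]-p[1];print(p.round(4),np.linalg.norm(d),np.degrees(np.arctan2(-d[0],d[1])))
print(plane(a,[c(148,231)],.076))
E
```

```text
t 1.2 pos [0.2013 0.6443 0.4045] w 0.699 F [ 0.33 -0.36 -0.61]
shift [-0.5612  0.4401  0.0447]
turn [-0.    0.02 -0.21]
[[0.5659 0.3018 0.088 ]
 [0.5458 0.1918 0.088 ]] 0.11178942116820983 -10.359765770709197
[[0.4584 0.3233 0.04  ]
 [0.4386 0.2101 0.04  ]] 0.11487218662470698 -9.94591909879044
[[0.49483624 0.25873195 0.076     ]]
```

Request:
{"api": "carry_out", "payload": {"moves": [0.7, -0.048, 0.0377, 0, 0, 0, 0, 0.7, -0.048, 0.0377, 0, 0, 0, 0, 0.7, -0.048, 0.0377, 0, 0, 0, 0, 0.7, -0.048, 0.0377, 0, 0, 0, 0, 0.7, -0.048, 0.0377, 0, 0, 0, 0, 0.7, -0.048, 0.0377, 0, 0, 0, 0, 0.7, -0.048, 0.0377, 0, 0, 0, 0, 0.7, -0.048, 0.0377, 0, 0, 0, 0, 0.7, -0.048, 0.0377, 0, 0, 0, 0, 0.7, -0.048, 0.0377, 0, 0, 0, 0]}}

```text
time: 2.5
position: [0.4653, 0.0918, 0.4049]
orientation: [[0.214, 0.977, 0.001], [0.977, -0.214, 0.0], [0.0, 0.001, -1.0]]
contact_force: [0.8, 0.8, 0.5]
width: 0.697
grip_force: 0.0
```

Request:
{"api": "carry_out", "payload": {"moves": [0.7, -0.041, 0.0315, 0, 0, 0, 0, 0.7, -0.0402, 0.0316, 0, 0, 0, 0, 0.7, 0, 0, 0.0247, 0, 0, 0, 0.7, 0, 0, 0.02, 0, 0, 0]}}

```text
time: 3.0
position: [0.5089, 0.0005, 0.3588]
orientation: [[0.216, 0.976, -0.001], [0.976, -0.216, 0.0], [-0.0, -0.001, -1.0]]
contact_force: [-0.1, -0.3, -0.1]
width: 0.702
grip_force: 0.0
```

Run:
```python
from h import *
to([.505,-.001,.24],[.9756,-.2196,0],[0,0,-1])
a=grab('wrist','w1.png')
K,d,R,t=cam(a);print(K[0,0],-R.T@t,R[2])
print(proj(a,[[.5053,-.0018,.124],[.505,-.001,.106]]))
```

```text
t 3.0 pos [5.089e-01 5.000e-04 3.588e-01] w 0.702 F [-0.06 -0.3  -0.11]
shift [-0.0023 -0.0034  0.1188]
turn [-0.04  0.    0.22]
416.2760817862434 [0.52424413 0.06526491 0.3284464 ] [-0.05647531 -0.25414299 -0.96551638]
[[310.86515591 266.82532413]
 [310.60881669 255.21360574]]
```

View pics/w1.png

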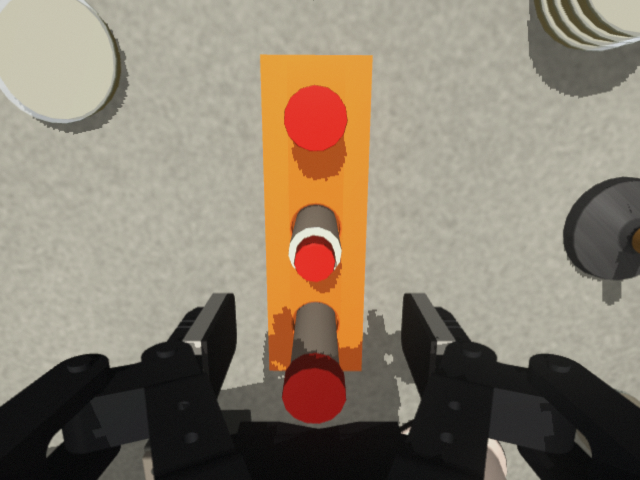

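The wrist picture shows the stopper at (315,261) on its white shoulder (315,251). The long tube is nearer the camera at (314,388) and the short one is at (316,118). The fingers straddle the rack's width. Next, the exact offset.

Run:
```python
from h import *
a=grab('wrist')
hsv=cv2.cvtColor(a['pixels'],cv2.COLOR_RGB2HSV)
m=(((hsv[...,0]<5)|(hsv[...,0]>172))&(hsv[...,1]>170)&(hsv[...,2]>205)).astype(np.uint8)
n,l,s,c=cv2.connectedComponentsWithStats(m)
for i in range(1,n):
    if s[i,4]>150:print(s[i],c[i],plane(a,c[i],.124))
print(plane(a,[[315,261],[315,250]],.124),plane(a,[[315,252]],.106))
```

```text
[ 287   86   62   65 3205] [317.44773791 118.26053042] [[0.52349349 0.06996597 0.124     ]]
[ 297  246   40   38 1177] [316.50382328 264.41716228] [[5.07571077e-01 2.45695506e-04 1.24000000e-01]]
[[0.50722017 0.00219624 0.124     ]
 [0.50848979 0.00789208 0.124     ]] [[0.50687778 0.00160695 0.106     ]]
```

Request:
{"api": "carry_out", "payload": {"moves": [0.7, -0.0015, -0.0021, 0.03, 0, 0, 0, 0.7, 0, 0, 0.03, 0, 0, 0, 0.7, 0, 0, 0.03, 0, 0, 0, 0.7, 0, 0, 0.0285, 0, 0, 0, 0.7, 0, 0, 0, 0, 0, 0, 0.2, 0, 0, 0, 0, 0, 0, 0.0, 0, 0, 0, 0, 0, 0, 0.0, 0, 0, 0, 0, 0, 0, 0.0, 0, 0, 0, 0, 0, 0, 0.0, 0, 0, 0, 0, 0, 0]}}

```text
time: 4.35
position: [0.5069, -0.0001, 0.2434]
orientation: [[0.217, 0.976, 0.002], [0.976, -0.217, 0.0], [0.001, 0.002, -1.0]]
contact_force: [-1.9, 0.9, 7.4]
width: 0.324
grip_force: 58.7
```

Request:
{"api": "carry_out", "payload": {"moves": [0.0, 0, 0, -0.015, 0, 0, 0, 0.0, 0, 0, -0.03, 0, 0, 0, 0.0, 0, 0, -0.04, 0, 0, 0, 0.0, 0, 0, -0.04, 0, 0, 0, 0.0, 0, 0, -0.035, 0, 0, 0, 0.0, 0, 0, 0, 0, 0, 0]}}

```text
time: 5.1
position: [0.5064, -0.0001, 0.4058]
orientation: [[0.217, 0.976, 0.006], [0.976, -0.217, -0.0], [0.001, 0.006, -1.0]]
contact_force: [-0.8, -0.5, -0.9]
width: 0.324
grip_force: 59.3
```

Run:
```python
from h import *
to([.566,-.2634,.4])
b=grab('scene');cv2.imwrite('pics/s2.png',cv2.resize(cv2.cvtColor(b['pixels'],cv2.COLOR_RGB2BGR)[60:300,220:460],(600,600),interpolation=cv2.INTER_CUBIC))
# mixer in scene: black platform
hsv=cv2.cvtColor(b['pixels'],cv2.COLOR_RGB2HSV)
m=np.zeros((480,640),np.uint8);m[255:295,215:260]=(hsv[255:295,215:260,2]<55)
n,l,s,c=cv2.connectedComponentsWithStats(m)
for i in range(1,n):
    if s[i,4]>20:print(s[i],c[i],plane(b,c[i],.086))
print(proj(b,[.566,-.2634,.09]))
```

```text
t 5.1 pos [ 5.064e-01 -1.000e-04  4.058e-01] w 0.324 F [-0.79 -0.54 -0.94]
shift [-0.2441  0.1153  0.0063]
[227 268  18  12 131] [235.45038168 274.0610687 ] [[ 0.5713304  -0.26430028  0.086     ]]
[[234.70950704 271.15144542]]
```

View pics/s2.png

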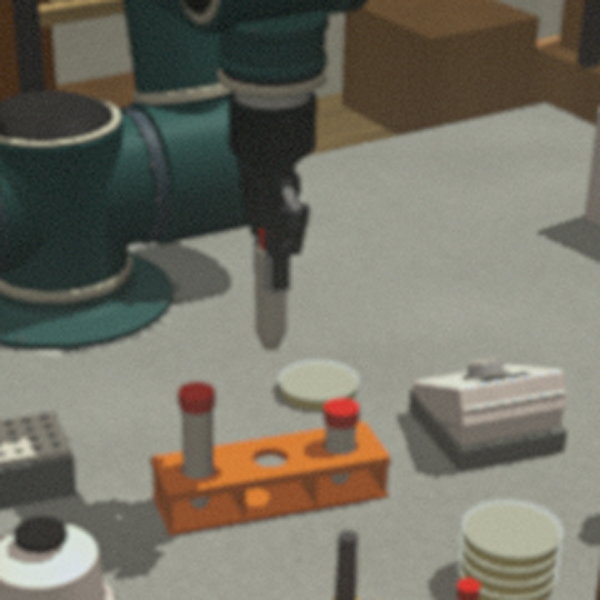

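The scene crop shows the standard held vertically, foot near full-frame (328,198), clear of the rack. The middle hole is empty and the neighbours are still in place. Now over to the mixer.

Request:
{"api": "carry_out", "payload": {"moves": [0.0, -0.0244, 0.0115, 0, 0, 0, 0, 0.0, -0.0488, 0.0232, 0, 0, 0, 0, 0.0, -0.0488, 0.0232, 0, 0, 0, 0, 0.0, -0.0488, 0.0232, 0, 0, 0, 0, 0.0, -0.0488, 0.0232, 0, 0, 0, 0, 0.0, -0.0245, 0.0115, 0, 0, 0, 0, 0.0, 0, 0, 0.03, 0, 0, 0, 0.0, 0, 0, 0.02, 0, 0, 0, 0.0, 0, 0, 0, 0, 0, 0]}}

```text
time: 6.28
position: [0.5664, -0.2629, 0.3497]
orientation: [[0.217, 0.976, -0.003], [0.976, -0.217, 0.001], [0.001, -0.003, -1.0]]
contact_force: [-0.3, 1.0, -0.4]
width: 0.33
grip_force: 59.3
```

Run:
```python
from h import *
to([.567,-.2635,.3274])
a=grab('wrist');b=grab('scene');
A=cv2.cvtColor(a['pixels'],cv2.COLOR_RGB2BGR)[0:480,100:540]
B=cv2.resize(cv2.cvtColor(b['pixels'],cv2.COLOR_RGB2BGR)[180:330,185:285],(320,480),interpolation=cv2.INTER_CUBIC)
cv2.imwrite('pics/m1.png',np.hstack([A,B]))
p=np.array(ctrl.get_state()['position']);R=np.array(ctrl.get_state()['orientation'])
f=p+R[:,2]*.2374;ax=-R[:,2]
print('foot',f,'exp px scene',proj(b,[f,f+.1*ax]),'wrist',proj(a,[f,f+.1*ax,[.567,-.2635,.09]]))
```

```text
t 6.275 pos [ 0.5664 -0.2629  0.3497] w 0.33 F [-0.28  1.02 -0.42]
shift [-0.0005  0.0008  0.0223]
foot [ 0.56678249 -0.26309548  0.11488458] exp px scene [[234.08445536 261.6298396 ]
 [230.23494618 220.67811795]] wrist [[318.61823533 261.95680116]
 [317.58660358 371.42133373]
 [319.24594292 249.06470024]]
```

View pics/m1.png

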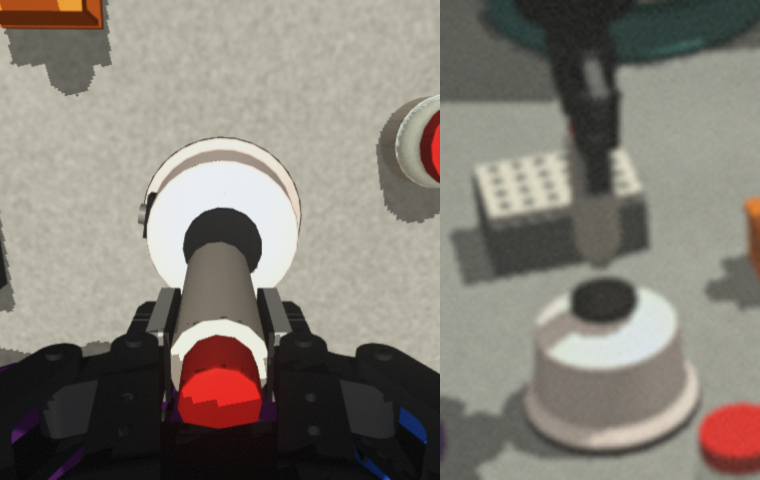

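Left half: the platform is centred at wrist pixel (322,247), within 3 px of the prediction. Right half: the foot is at scene pixel (234,263), within 1 px of the prediction. The tube hangs upright above the platform, so I'll descend.

Request:
{"api": "carry_out", "payload": {"moves": [0.0, -0.0005, 0.0008, 0.01, 0, 0, 0, 0.0, 0, 0, 0.01, 0, 0, 0, 0.0, 0, 0, 0.005, 0, 0, 0, 0.0, 0, 0, 0.003, 0, 0, 0, 0.0, 0, 0, 0.003, 0, 0, 0, 0.0, 0, 0, 0, 0, 0, 0]}}

```text
time: 7.12
position: [0.5672, -0.2642, 0.3209]
orientation: [[0.217, 0.976, 0.0], [0.976, -0.217, -0.0], [-0.0, 0.0, -1.0]]
contact_force: [-3.0, 1.1, 6.1]
width: 0.326
grip_force: 60.2
```

Request:
{"api": "carry_out", "payload": {"moves": [0.0, 0, 0, 0.002, 0, 0, 0, 0.0, 0, 0, 0.002, 0, 0, 0, 0.0, 0, 0, 0.001, 0, 0, 0, 0.0, 0, 0, 0, 0, 0, 0]}}

```text
time: 7.62
position: [0.5672, -0.2643, 0.3191]
orientation: [[0.217, 0.976, 0.002], [0.976, -0.217, -0.002], [-0.001, 0.003, -1.0]]
contact_force: [-9.4, 4.9, 28.9]
width: 0.326
grip_force: 63.7
```

The force climbed past the full spring load to 28.9 N, so the platform is on its stop. I'll ease off 1 mm and hold for over a second.

Request:
{"api": "carry_out", "payload": {"moves": [0.0, 0, 0, -0.001, 0, 0, 0, 0.0, 0, 0, 0, 0, 0, 0, 0.0, 0, 0, 0, 0, 0, 0, 0.0, 0, 0, 0, 0, 0, 0, 0.0, 0, 0, 0, 0, 0, 0, 0.0, 0, 0, 0, 0, 0, 0, 0.0, 0, 0, 0, 0, 0, 0, 0.0, 0, 0, 0, 0, 0, 0]}}

```text
time: 8.62
position: [0.5672, -0.2643, 0.3192]
orientation: [[0.217, 0.976, 0.002], [0.976, -0.217, -0.001], [-0.001, 0.002, -1.0]]
contact_force: [-8.3, 3.4, 22.0]
width: 0.325
grip_force: 62.4
```

Request:
{"api": "carry_out", "payload": {"moves": [0.0, 0, 0, 0, 0, 0, 0, 0.0, 0, 0, -0.01, 0, 0, 0, 0.0, 0, 0, -0.03, 0, 0, 0, 0.0, 0, 0, -0.04, 0, 0, 0, 0.0, 0, 0, -0.025, 0, 0, 0, 0.0, 0, 0, 0, 0, 0, 0]}}

```text
time: 9.38
position: [0.5673, -0.2642, 0.4235]
orientation: [[0.217, 0.976, 0.003], [0.976, -0.217, -0.002], [-0.001, 0.003, -1.0]]
contact_force: [1.7, -0.3, -0.9]
width: 0.324
grip_force: 59.3
```

Run:
```python
from h import *
y=np.radians(-10.2);X=np.array([np.cos(y),np.sin(y),0]);t=np.radians(25)
n=-np.sin(t)*X+np.array([0,0,np.cos(t)]);ty=np.cos(t)*X+np.array([0,0,np.sin(t)])
w=np.array([.495,.2587,.076])
to(w+n*(.2364+.06),ty,-n); print(w+n*(.2364+.06))
a=grab('wrist');b=grab('scene')
s=ctrl.get_state();p=np.array(s['position']);R=np.array(s['orientation'])
f=p+R[:,2]*.2364;print(proj(b,[f,f-.1*R[:,2],f-.118*R[:,2]]),proj(a,f))
```

```text
t 9.375 pos [ 0.5673 -0.2642  0.4235] w 0.324 F [ 1.75 -0.33 -0.86]
shift [ 0.4897 -0.3096  0.0774]
turn [-24.81   0.56  -2.3 ]
[0.37171567 0.28088235 0.34462963]
[[231.04183122 233.87951871]
 [226.8980649  190.396678  ]
 [226.10633115 182.14334571]] [[314.56305974 258.15997858]]
```

Full press held at 22 N for more than 1 s. Now to a viewpoint just short of the reader.

Request:
{"api": "carry_out", "payload": {"moves": [0.0, 0.0254, -0.0106, 0, 0, 0, 0, 0.0, 0.0509, -0.0212, 0, 0, 0, 0, 0.0, 0.0509, -0.0212, 0, 0, 0, 0, 0.0, 0.0509, -0.0212, 0, 0, 0, 0, 0.0, 0.0509, -0.0212, 0, 0, 0, 0, 0.0, 0.0509, -0.0212, 0, 0, 0, 0, 0.0, 0.0509, -0.0212, 0, 0, 0, 0, 0.0, 0.0509, -0.0212, 0, 0, 0, 0, 0.0, 0.0254, -0.0106, 0, 0, 0, 0, 0.0, 0, 0, 0, 0, 0, 0]}}

```text
time: 10.72
position: [0.4891, 0.172, 0.4203]
orientation: [[0.214, 0.977, -0.001], [0.977, -0.214, -0.0], [-0.0, -0.001, -1.0]]
contact_force: [0.4, -0.2, -0.5]
width: 0.324
grip_force: 59.3
```

Run:
```python
from h import *
to([.49,.17,.4235])
a=grab('wrist','r1.png')
print(proj(a,[.495,.2587,.076]))
```

```text
t 10.725 pos [0.4891 0.172  0.4203] w 0.324 F [ 0.41 -0.19 -0.47]
shift [-0.0018  0.0014 -0.0032]
[[299.82683205  99.30356775]]
```

View pics/r1.png

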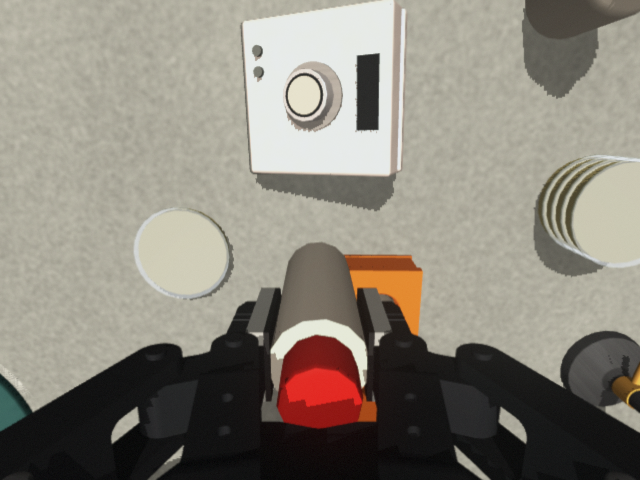

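The wrist picture shows the window ring at (304,95), the display at (368,92), and the face's front edge running from (244,22) to (250,173). The tube is still firmly held.

Run:
```python
from h import *
a=grab('wrist');b=grab('top')
hsv=cv2.cvtColor(a['pixels'],cv2.COLOR_RGB2HSV);g=hsv[...,2]
m=np.zeros((480,640),np.uint8);m[60:135,280:330]=g[60:135,280:330]<90
cs,_=cv2.findContours(m,cv2.RETR_LIST,cv2.CHAIN_APPROX_NONE)
for c in cs:
    if len(c)>60:
        e=cv2.fitEllipse(c);print('ring',e,plane(a,e[0],.076))
m=np.zeros((480,640),np.uint8);m[40:140,345:390]=g[40:140,345:390]<80
r=cv2.minAreaRect(cv2.findNonZero(m));print('disp',r)
def yaw(q,z):
    p=plane(a,q,z);d=p[0]-p[1];return np.degrees(np.arctan2(-d[0],d[1])),np.linalg.norm(d)
bx=cv2.boxPoints(r);bx=bx[np.argsort(bx[:,0])]
for q in(bx[:2],bx[2:]):
    q=q[np.argsort(q[:,1])];print(q,yaw(q,.075))
print(yaw([(244,22),(250,173)],.035),yaw([(395,3),(392,175)],.088))
# top cam ring if visible
h=cv2.cvtColor(b['pixels'],cv2.COLOR_RGB2HSV)[...,2]
print(proj(b,[.497,.26,.076]))
```

```text
ring ((302.5504150390625, 93.3147964477539), (34.6053581237793, 40.81260299682617), 3.887800455093384) [[0.49833707 0.2610725  0.076     ]]
ring ((302.79925537109375, 93.11551666259766), (35.85258102416992, 42.44137191772461), 1.8395520448684692) [[0.4985405  0.26116502 0.076     ]]
disp ((366.5, 89.5), (75.0, 21.0), 90.0)
[[356.  52.]
 [356. 127.]] (np.float64(-11.043686605883773), np.float64(0.050421808239614826))
[[377.  52.]
 [377. 127.]] (np.float64(-10.271667328547753), np.float64(0.05043661192503272))
(np.float64(-12.647085979223109), np.float64(0.11566254451099764)) (np.float64(-10.725763090372132), np.float64(0.11099785558940851))
[[169.03871554 260.16733665]]
```

Request:
{"api": "carry_out", "payload": {"moves": [0.0, 0, 0, 0, -8.3, 0, -0.7, 0.0, 0, 0, 0, -8.3, 0, -0.7, 0.0, 0, 0, 0, -8.3, 0, -0.7, 0.0, 0, 0, 0, 0, 0, 0]}}

```text
time: 11.38
position: [0.4897, 0.1693, 0.4213]
orientation: [[0.183, 0.893, 0.412], [0.983, -0.163, -0.084], [-0.008, 0.421, -0.907]]
contact_force: [-0.4, -0.5, -1.8]
width: 0.324
grip_force: 59.4
```

```bash
cat > go.py <<'E'
from h import *
y=np.radians(-10.7);X=np.array([np.cos(y),np.sin(y),0]);t=np.radians(25)
n=-np.sin(t)*X+np.array([0,0,np.cos(t)]);ty=np.cos(t)*X+np.array([0,0,np.sin(t)])
w=np.array([.497,.260,.076]);L=.237
to(w+n*L,ty,-n)
print('F along n',np.array(ctrl.get_state()['contact_force'])@n)
E
python3 go.py
```

```text
t 11.375 pos [0.4897 0.1693 0.4213] w 0.324 F [-0.42 -0.52 -1.76]
shift [ 0.0917 -0.1541  0.0717]
turn [-0.13  0.35  0.31]
F along n -1.458521202881708
```

Request:
{"api": "carry_out", "payload": {"moves": [0.0, 0.023, -0.0385, 0, 0, 0, 0, 0.0, 0.0305, -0.0514, 0, 0, 0, 0, 0.0, 0.0305, -0.0514, 0, 0, 0, 0, 0.0, 0.0077, -0.0128, 0, -0.1, 0.35, 0.3, 0.0, 0, 0, 0.025, 0, 0, 0, 0.0, 0, 0, 0.02, 0, 0, 0, 0.0, 0, 0, 0, 0, 0, 0]}}

```text
time: 12.25
position: [0.3883, 0.2811, 0.3138]
orientation: [[0.187, 0.893, 0.411], [0.982, -0.168, -0.081], [-0.003, 0.418, -0.908]]
contact_force: [-0.2, 0.0, -0.2]
width: 0.325
grip_force: 59.6
```

```bash
cat >> go.py <<'E'
import sys
if len(sys.argv)>1:
    a=grab('wrist');b=grab('scene');c=grab('top')
    A=cv2.cvtColor(a['pixels'],cv2.COLOR_RGB2BGR)[0:480,130:510]
    B=cv2.resize(cv2.cvtColor(b['pixels'],cv2.COLOR_RGB2BGR)[135:255,360:465],(420,480),interpolation=cv2.INTER_CUBIC)
    cv2.imwrite('pics/'+sys.argv[1],np.hstack([A,B]))
    s=ctrl.get_state();p=np.array(s['position']);R=np.array(s['orientation']);f=p+R[:,2]*L
    print('scene foot/0.1 up/window',proj(b,[f,f-.1*R[:,2],w]).round(1).tolist(),'wrist',proj(a,[f,f-.1*R[:,2],w]).round(1).tolist())
E
python3 go.py r2.png
```

```text
t 12.25 pos [0.3883 0.2811 0.3138] w 0.325 F [-0.22  0.03 -0.18]
shift [-0.0005 -0.0001  0.0253]
turn [-0.27  0.18  0.01]
F along n -0.07210621417078394
scene foot/0.1 up/window [[411.8, 193.4], [407.3, 154.4], [412.6, 204.0]] wrist [[319.4, 259.3], [318.9, 368.8], [318.4, 246.3]]
```

View pics/r2.png

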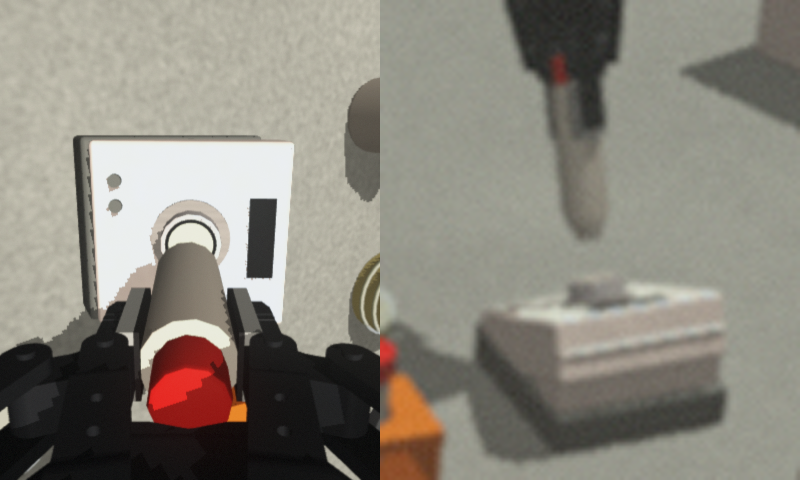

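The foot is at scene (412,194) and the window at (413.7,204.3), both within about 1 px of prediction. In the wrist view the ring is centred at about (319.5,245), against (318.4,246.3) predicted. Alignment is good, so I'll approach.

Request:
{"api": "carry_out", "payload": {"moves": [0.0, 0, 0, 0.01, 0, 0, 0, 0.0, 0, 0, 0.008, -0.2, 0.1, 0, 0.0, 0, 0, 0.004, 0, 0, 0, 0.0, 0, 0, 0, 0, 0, 0, 0.0, 0, 0, 0, 0, 0, 0]}}

```text
time: 13.02
position: [0.3972, 0.28, 0.2954]
orientation: [[0.184, 0.889, 0.419], [0.983, -0.167, -0.077], [0.002, 0.426, -0.905]]
contact_force: [0.4, 0.9, -0.6]
width: 0.326
grip_force: 59.6
```

```bash
python3 go.py
```

```text
t 13.025 pos [0.3972 0.28   0.2954] w 0.326 F [ 0.37  0.88 -0.6 ]
shift [-0.0011 -0.0005  0.0049]
turn [ 0.2  -0.13  0.05]
F along n -0.6255838588427927
```

Request:
{"api": "carry_out", "payload": {"moves": [0.0, 0, 0, 0.002, 0, 0, 0, 0.0, 0, 0, 0, 0, 0, 0, 0.0, 0, 0, 0, 0, 0, 0]}}

```text
time: 13.4
position: [0.398, 0.2798, 0.2934]
orientation: [[0.184, 0.889, 0.419], [0.983, -0.167, -0.077], [0.001, 0.426, -0.905]]
contact_force: [-0.1, 0.6, -0.9]
width: 0.325
grip_force: 59.6
```

```bash
python3 go.py
```

```text
t 13.4 pos [0.398  0.2798 0.2934] w 0.325 F [-0.13  0.63 -0.92]
shift [-0.0011 -0.0004  0.0027]
turn [ 0.2  -0.12  0.06]
F along n -0.7360355026468451
```

Request:
{"api": "carry_out", "payload": {"moves": [0.0, 0, 0, 0.002, 0, 0, 0, 0.0, 0, 0, 0, 0, 0, 0, 0.0, 0, 0, 0, 0, 0, 0]}}

```text
time: 13.78
position: [0.3989, 0.2796, 0.2916]
orientation: [[0.184, 0.889, 0.419], [0.983, -0.167, -0.077], [0.001, 0.426, -0.905]]
contact_force: [-0.8, 0.1, -1.0]
width: 0.331
grip_force: 59.6
```

```bash
python3 go.py
```

```text
t 13.775 pos [0.3989 0.2796 0.2916] w 0.331 F [-0.84  0.05 -0.96]
shift [-0.0011 -0.0004  0.0007]
turn [ 0.19 -0.12  0.06]
F along n -0.523171527370956
```

Request:
{"api": "carry_out", "payload": {"moves": [0.0, -0.001, -0.0004, 0.0015, 0, 0, 0, 0.0, 0, 0, 0, 0, 0, 0, 0.0, 0, 0, 0, 0, 0, 0]}}

```text
time: 14.15
position: [0.3989, 0.2786, 0.2902]
orientation: [[0.184, 0.889, 0.419], [0.983, -0.167, -0.077], [0.002, 0.426, -0.905]]
contact_force: [-0.0, 0.1, 1.1]
width: 0.325
grip_force: 59.8
```

```bash
python3 go.py
```

```text
t 14.15 pos [0.3989 0.2786 0.2902] w 0.325 F [-0.05  0.14  1.15]
shift [-0.0001 -0.     -0.0007]
turn [ 0.2  -0.13  0.06]
F along n 1.069427010534751
```

Request:
{"api": "carry_out", "payload": {"moves": [0.0, 0, 0, 0.0015, 0, 0, 0, 0.0, 0, 0, 0, 0, 0, 0, 0.0, 0, 0, 0, 0, 0, 0]}}

```text
time: 14.52
position: [0.3996, 0.2785, 0.2887]
orientation: [[0.184, 0.889, 0.419], [0.983, -0.167, -0.077], [0.002, 0.426, -0.905]]
contact_force: [-0.9, 0.3, 1.8]
width: 0.326
grip_force: 59.8
```

```bash
python3 go.py
```

```text
t 14.525 pos [0.3996 0.2785 0.2887] w 0.326 F [-0.9   0.31  1.78]
shift [-0.0001 -0.     -0.0023]
turn [ 0.2  -0.12  0.05]
F along n 2.005723735071259
```

Request:
{"api": "carry_out", "payload": {"moves": [0.0, 0, 0, 0.0015, 0, 0, 0, 0.0, 0, 0, 0, 0, 0, 0, 0.0, 0, 0, 0, 0, 0, 0]}}

```text
time: 14.9
position: [0.4002, 0.2784, 0.2874]
orientation: [[0.184, 0.889, 0.419], [0.983, -0.167, -0.077], [0.002, 0.426, -0.905]]
contact_force: [-1.0, 0.6, 2.4]
width: 0.329
grip_force: 59.9
```

```bash
python3 go.py
```

```text
t 14.9 pos [0.4002 0.2784 0.2874] w 0.329 F [-1.03  0.61  2.45]
shift [-0.0001 -0.     -0.0038]
turn [ 0.2  -0.12  0.06]
F along n 2.69437731442932
```

Force and position agree on about 3.4 mm of sink, so another 1.6 mm.

Request:
{"api": "carry_out", "payload": {"moves": [0.0, 0, 0, 0.0016, 0, 0, 0, 0.0, 0, 0, 0, 0, 0, 0, 0.0, 0, 0, 0, 0, 0, 0, 0.0, 0, 0, 0, 0, 0, 0]}}

```text
time: 15.4
position: [0.4009, 0.2783, 0.2859]
orientation: [[0.184, 0.889, 0.419], [0.983, -0.167, -0.077], [0.002, 0.426, -0.905]]
contact_force: [-1.1, 0.2, 2.7]
width: 0.325
grip_force: 60.0
```

```bash
python3 go.py r3.png; python3 go.py r4.png|grep -E "F along|shift"; python3 go.py r5.png|grep -E "F along|shift"
```

```text
t 15.4 pos [0.4009 0.2783 0.2859] w 0.325 F [-1.06  0.16  2.73]
shift [-0.0001 -0.     -0.0054]
turn [ 0.2  -0.12  0.06]
F along n 2.927995746578062
scene foot/0.1 up/window [[413.2, 206.1], [408.5, 167.3], [412.6, 204.0]] wrist [[316.3, 260.3], [314.6, 367.3], [314.5, 264.7]]
shift [-0.0001 -0.     -0.0054]
F along n 3.34621897955877
shift [-0.0001 -0.     -0.0054]
F along n 3.5787673081390374
```

View pics/r3.png

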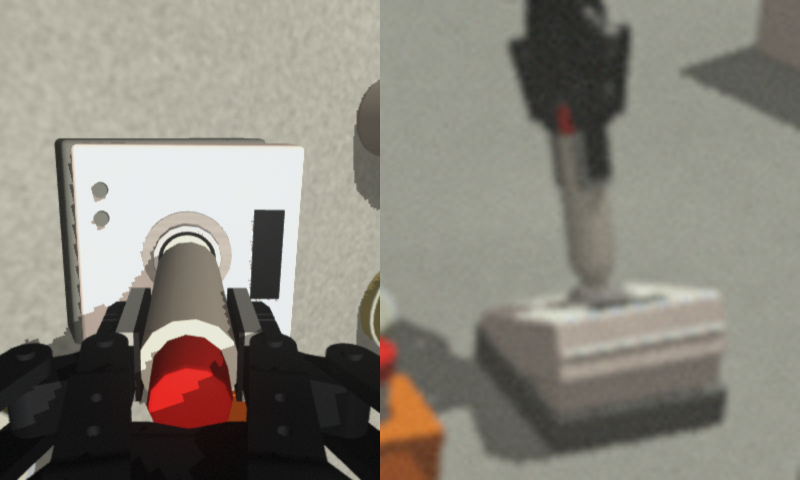

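The tube's foot is centred on the ring (wrist pixels around x=318), square to the slope, and the rack and reader are undisturbed. The push is about 3.9 N with the 5.0 mm sink, which is half of the travel. Handing in.

```bash
python3 -c "
from plant import ctrl
print(ctrl.sign_off())"
```

```text
the job is handed in; nothing more can be done
None
```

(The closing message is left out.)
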